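Fill and cap an agarwood sample tube

ROBOT

A 7-joint arm with a two-finger parallel gripper is mounted at the origin on the work surface. World frame = base frame: x ahead of the robot, y to its left, z up, the work surface at z = 0. Lengths are in mm, angles in rad, forces in N, time in s.
With the tool pointing down it reaches from about 400 to 875 mm from the base axis. Payload 4.4 kg.
Tool frame: the origin (TCP) lies midway between the tips of the shut fingers; the grasp point (between the pads) lies 19 mm behind it; z points along the fingers, y is the line along which they close (so a half turn about z gives the same grasp; the last joint's range is limited). The gripper opens to 85 mm and grips with 20 to 120 N. Pads are 22 mm wide; open, the fingers measure 114 mm over their backs; the gripper's body (76 mm by 85 mm) begins 54 mm behind the grasp point. The pads swing forward as they close: fully open they stand 13 mm farther back than shut.
Start: joints at [-1.316, 0.628, 0.038, 1.517, -0.027, 0.996, -0.02], TCP at [204.938, 616.862, 231.313] pointing down, gripper open.
Joint ranges: [-3.06, 3.06], [-0.37, 2.12], [-1.25, 1.32], [0.18, 2.47], [-1.1, 4.24], [0.23, 1.98], [-2.94, 2.94]. Speed limits (rad/s): [2.57, 2.57, 3.14, 3.14, 3.14, 3.14, 3.14].

INTERFACE

Orientations are given as [roll, pitch, yaw] about the fixed x, y, z axes, in that order (R = Rz(yaw) Ry(pitch) Rx(roll)).
In Python, from cell import readout, optics, order gives the robot as it stands.
- The arm moves only by the shell command python3 -m jog 'ROWS'. ROWS is a JSON object of lists of equal length, an entry for each row: "claw": the opening, from 0 (shut) to 1 (fully open); "xyz": the shift along the tool's x, y, z each as a share of 0.1 m, from -1 to 1, a list of three; "twist": the turn, a rotation vector about the tool's x, y, z each as a share of 180 degrees, from -1 to 1, a list of three. A call has 1 to 12 rows; each row shifts and turns the commanded pose from where the row before left it, along the tool's axes as they then stand; what a row does not reach is not made up. A row lasts 1/8 s, in which the tool goes at most 62.5 mm and 10.7 degrees, less where a joint would pass 70% of its speed; a pose out of reach is approached as far as the arm can. A call with a number of a shift or a turn outside -1 to 1 is refused whole. A call with a gripper value outside its range is refused whole. The fingers move at their own pace and stop on an object; the grip force is fixed at half the most. Time passes only in rows, so rows that do not move let the fingers close. It gives the time, the measured TCP pose, the force, the opening and the grip force at its end, in the units of the state.
- readout.read_state(): the state, without advancing time (a new reading comes with each control period).
- optics.get_image(name): name is "scene" or "top" or "wrist"; returns a dict with "color" (420x560x3 uint8, red, green, blue), "fovy" (degrees; the focal length in pixels is half the picture's height over the tangent of half this angle, whatever the lens; pixels are square), "cx", "cy" (the principal point, pixels), "view" (4x4, takes a point from world to camera coordinates). Camera axes: x right, y up, looking along -z (the intrinsics and any distortion apply to the point x, -y, -z); pixel columns grow to the right and rows downward; lengths in mm; the calibration is good to about 2 mm. A picture is of the moment at which its call begins. There is no depth.
- order.finish_job(): hands the job in; it is judged then, once.
Trained networks look in the newest picture that a camera, given by its name, has taken for a name from the list of things; names that differ only in an ending like _2 or _b are one class to them, and where a whole thing is asked for, a point or a joint stands for the part that bears it (a point fixed in the world has none). Each returns a list of dicts, best first, with "score" (0 to 1); they miss things now and then, are a little off and sometimes report something else, mostly with a low value. They report only what shows in the picture. A call takes as long as a camera call. They do not tell look-alikes from the thing itself.
- optics.boxes_of(camera, label): "rect" ([left, top, width, height] in pixels, round what is visible of it).
The state is a dict: "clock": time; "qpos": joint angles; "qd": joint speeds; "tau": joint torques, N m; "eef_pos": TCP position; "tool_rot": TCP orientation; "force": force on the tool from outside, world axes, zero at the start; "torque": the same for the moment, N m; "width": finger opening in mm; "gripper_force": force on a finger pad.
Only numpy, scipy, OpenCV 4.12 (cv2) and the standard library are available. Lean on these libraries where they do the work, as an engineer would, in place of code of your own. Each camera call takes 0.05 s, during which the arm holds its last target. There are 200 camera calls.

TASK

Fill the empty clear tube with the three dark-wood plugs, one on top of another: the long one at the bottom, then the medium one, then the short one. Close it with the brass cap, pressed fully home so that its flange sits on the rim. Leave the tube that is already filled, and the amber jar, where they are.

Things in the scene. Friction and masses are not known exactly. Their poses are not given: they have to be found in the camera images.
- plug_long: the longest turned dark-wood plug: an upright cylinder, diameter 42 mm, length 54 mm, both end edges bevelled 2.5 mm, 3 thin pale inlaid bands round its side and as many rings on its top; stands on the counter. Origin at its middle (27 mm above the counter at the start), z along its axis. About 65 g.
- plug_medium: the medium turned dark-wood plug: an upright cylinder, diameter 42 mm, length 38 mm, both end edges bevelled 2.5 mm, 2 thin pale inlaid bands round its side and as many rings on its top; stands on the counter. Origin at its middle (19 mm above the counter at the start), z along its axis. About 46 g.
- plug_short: the shortest turned dark-wood plug: an upright cylinder, diameter 42 mm, length 24 mm, both end edges bevelled 2.5 mm, 1 thin pale inlaid band round its side and as many rings on its top; stands on the counter. Origin at its middle (12 mm above the counter at the start), z along its axis. About 29 g.
- cap: the loose brass cap, standing on its plug end on the counter: plug of diameter 42 mm, 12 mm long; above it a flange of diameter 60 mm, 5 mm thick; above that a gripping knob of diameter 26 mm, 18 mm high (35 mm in all). Origin at the centre of the underside of the plug, z up to the knob; fully home, it is 12 mm below the tube's rim. About 120 g.
- tube_mouth (a point): centre of the open mouth, at rim height (160 mm above the counter), of the empty upright clear tube, z up. Bore 47 mm, outside diameter 55 mm, closed at the bottom, on a round wooden foot (diameter 100 mm) fixed to the counter. Plugs must be pushed in from above, each pushing the last deeper; the three plugs and the cap's plug end together take up 128 mm.
- follower (a joint): flat white disc that rides in the tube's bore, under the plugs: how far it has been pushed down, in m. At 0 (the start) its top is 6 mm below the rim. It slides down with about 4 N of push, stays where it is left (does not spring back or sink under the plugs' and cap's weight) and can go down 130 mm, so that it stops 136 mm below the rim.
- full_tube: another tube of the same size, already full and closed with a brass cap, fixed to the counter; 183 mm high in all. Origin at the centre of its underside. Not to be touched.
- jar: bystander: round amber glass jar with a brass lid, diameter 52 mm, 75 mm high, loose on the counter. Origin at the centre of its underside.
- giftbox: bystander: dark green presentation box, 240 x 340 mm, 90 mm high, full of wood chips, its lid standing open 230 mm above the side nearer the robot base; fixed. Origin at the centre of its underside.
Mind the look-alikes: they are no part of the job. Leave any red or turquoise look-alike of the plug_long alone.

How it is judged:
By the outcome, as a careful person would: the job done as asked, in the order asked, and still so for the second after the job is handed in, with the robot touching nothing.
It also fails if it takes over 136 s, if anything falls off the work surface, if the arm or the gripper's body presses on something with over 40 N, if the wrist force passes 120 N, or if a joint passes its speed limit or range.

## Working session

There is one attempt and no reset: what is moved stays moved. The work goes in short steps, Python scripts to look and compute and a shell command to move; the robot and the scene stay as the last step left them, time stands still between calls to the robot, and variables do not carry over. Pictures are saved under pics/ and viewed, at most 14 in all, crops included, and the job is handed in when it is done.

```bash
ls; mkdir -p pics; python3 - <<'E'
from cell import readout, optics
import cv2,numpy as np
s=readout.read_state(); print(s)
for n in ["scene","top"]:
    g=optics.get_image(n); cv2.imwrite(f"pics/{n}0.png",g["color"][:,:,::-1])
    print(n,g["fovy"],g["cx"],g["cy"],np.round(g["view"],3).tolist(),[k for k in g])
    for l in ["plug_long","plug_medium","plug_short","cap","tube_mouth","full_tube","jar","giftbox"]:
        print(l,[(np.round(b["rect"]).tolist(),round(b["score"],2)) for b in optics.boxes_of(n,l)])
E
```

```text
pics
{'clock': 0.0, 'qpos': array([-1.31579709,  0.62934423,  0.03841133,  1.5183644 , -0.02700746,
        0.99629155, -0.02001865]), 'qd': array([ 2.87669631e-04, -1.88298572e-04,  6.99836724e-04, -4.79629270e-05,
        2.14952546e-03, -2.04129324e-04,  4.01724642e-04]), 'tau': array([-3.03602437e-04, -5.63402760e+01,  1.22625243e+00, -1.93442023e+01,
        1.10078513e-02,  1.04314418e-02,  2.09005617e-05]), 'eef_pos': array([204.71872629, 616.26537048, 230.39090569]), 'tool_rot': array([-3.13970199e+00,  5.65980691e-07,  2.82079556e+00]), 'force': array([ 0.74181407,  0.06231149, -0.275821  ]), 'torque': array([ 0.01491114, -0.03212758,  0.03541242]), 'gripper_force': 0.0, 'width': 85.49963392986993}
scene 46.022434580302345 272.9956581415141 211.54431496904672 [[0.531, 0.848, 0.008, -431.898], [-0.507, 0.31, 0.804, 129.996], [0.679, -0.431, 0.594, -1543.886], [0.0, 0.0, 0.0, 1.0]] ['color', 'fovy', 'cx', 'cy', 'view']
plug_long [([199.0, 245.0, 15.0, 30.0], 0.8), ([224.0, 229.0, 19.0, 27.0], 0.76), ([194.0, 221.0, 19.0, 24.0], 0.65)]
plug_medium [([266.0, 222.0, 14.0, 21.0], 
[... 272 characters left out ...]
 [([253.0, 53.0, 145.0, 165.0], 0.73)]
top 42.38295269282983 273.60235251145235 207.6609175898022 [[0.014, -1.0, -0.001, 165.087], [0.985, 0.014, 0.173, -526.296], [-0.173, -0.003, 0.985, -1234.269], [0.0, 0.0, 0.0, 1.0]] ['color', 'fovy', 'cx', 'cy', 'view']
plug_long [([301.0, 213.0, 19.0, 19.0], 0.86), ([337.0, 199.0, 18.0, 21.0], 0.74), ([319.0, 244.0, 23.0, 20.0], 0.72)]
plug_medium [([259.0, 211.0, 14.0, 17.0], 0.79)]
plug_short [([376.0, 219.0, 15.0, 17.0], 0.67)]
cap [([412.0, 222.0, 30.0, 25.0], 0.64)]
tube_mouth [([386.0, 135.0, 48.0, 51.0], 0.93)]
full_tube []
jar [([340.0, 144.0, 24.0, 25.0], 0.71)]
giftbox [([32.0, 191.0, 182.0, 211.0], 0.93), ([256.0, 210.0, 17.0, 16.0], 0.52)]
```

View both.

```bash
python3 - <<'E'
import cv2
t=cv2.imread("pics/top0.png"); cv2.imwrite("pics/top0c.png",cv2.resize(t[110:290,230:470],None,fx=3.3,fy=3.3,interpolation=cv2.INTER_CUBIC))
E
```

```text
(no output)
```

View pics/scene0.png

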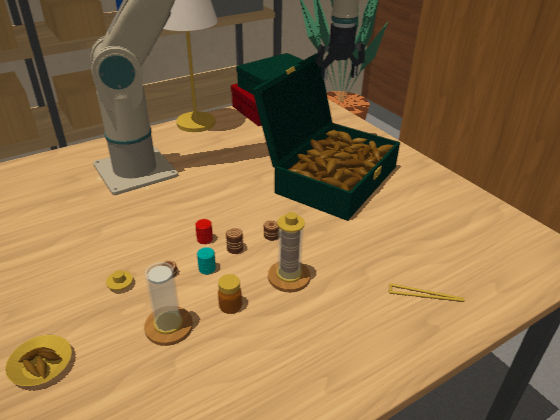

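View pics/top0c.png

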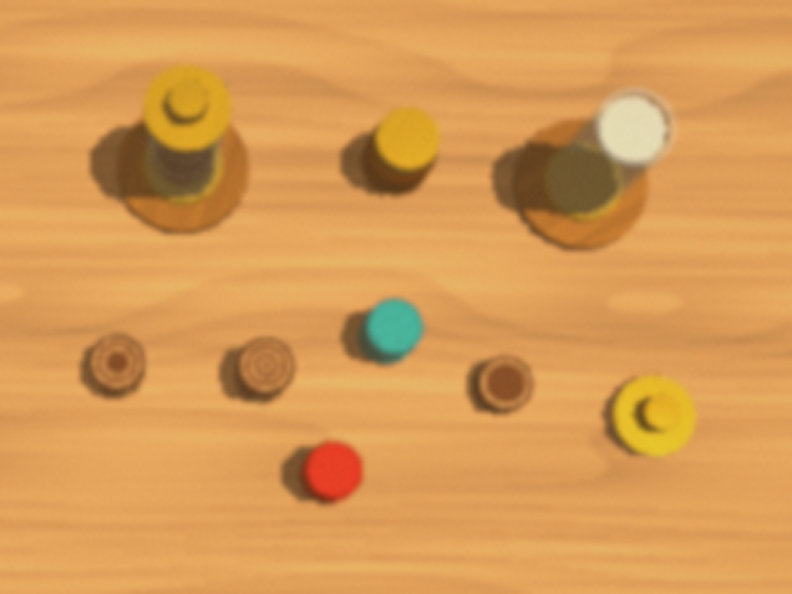

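The pictures show the long plug as dark wood with 3 rings at scene (234,241), top (310,220). The medium plug is at top (265,220), the short at (383,226), the cap at (428,235) and the empty tube's mouth at (422,149).

Things that could be taken for plug_long: dark wood at top (310,220), red at (331,252) and turquoise at (349,209). I choose the dark wood one.

```bash
cat >h.py <<'E'
import numpy as np,cv2
from scipy.spatial.transform import Rotation as R
from cell import readout, optics
def loc(g,u,v,z):
    f=210/np.tan(np.radians(g["fovy"])/2); V=np.array(g["view"])
    d=V[:3,:3].T@np.array([(u-g["cx"])/f,-(v-g["cy"])/f,-1]); c=-V[:3,:3].T@V[:3,3]
    return c+d*(z-c[2])/d[2]
def px(g,p):
    f=210/np.tan(np.radians(g["fovy"])/2); V=np.array(g["view"]); q=V[:3,:3]@p+V[:3,3]
    return np.array([g["cx"]+f*q[0]/-q[2], g["cy"]+f*q[1]/q[2]])
def go(p,yaw=np.pi):
    """shares in tool axes from measured pose to p (twist given separately)"""
    s=readout.read_state(); M=R.from_euler("xyz",s["tool_rot"])
    T=R.from_euler("xyz",[np.pi,0,yaw])
    return "xyz",np.round(M.inv().apply(np.array(p)-s["eef_pos"])/100,3),"xyz after twist",np.round(T.inv().apply(np.array(p)-s["eef_pos"])/100,3),"twist",np.round((M.inv()*T).as_rotvec()/np.pi,4)
def crop(g,name,u0,u1,v0,v1,k):
    cv2.imwrite(f"pics/{name}.png",cv2.resize(g["color"][v0:v1,u0:u1,::-1],None,fx=k,fy=k,interpolation=cv2.INTER_CUBIC))
E
python3 - <<'E'
from h import *
g=optics.get_image("top"); s=optics.get_image("scene")
f=lambda a,b:((a+.5)/3.3-.5+230,(b+.5)/3.3-.5+110)
for n,a,b,z in [("long",266,365,54),("med",117,363,38),("short",505,383,24),("knob",662,412,35),("flange",653,415,17),("mouth",634,128,160),("foot",581,184,10),("full",187,101,183),("jar",407,139,75),("red",334,471,54),("turq",395,328,54)]:
    p=loc(g,*f(a,b),z); print(n,p.round(1),px(s,p).round(1))
print(go([600,0,300]))
crop(s,"cand",180,290,205,285,6)
E
```

```text
long [493.8  86.2  54. ] [233.8 232.1]
med [496.2 192.1  38. ] [270.9 223.9]
short [487.6 -88.9  24. ] [167.2 265.1]
knob [ 466.6 -198.7   35. ] [117.5 273.3]
flange [ 466.6 -197.2   17. ] [119.5 278.9]
mouth [ 640.1 -150.9  160. ] [159.1 270.3]
foot [ 640.5 -151.6   10. ] [168.  322.9]
full [647.6 146.6 183. ] [290.5 214.3]
jar [654.9 -12.5  75. ] [228.5 280.2]
red [419.3  38.3  54. ] [202.8 222.4]
turq [521.7  -5.5  54. ] [204.8 251.3]
('xyz', array([-5.694, -4.608, -0.687]), 'xyz after twist', array([-3.951, -6.169, -0.687]), 'twist', array([ 0.    , -0.    , -0.1021]))
```

View pics/cand.png

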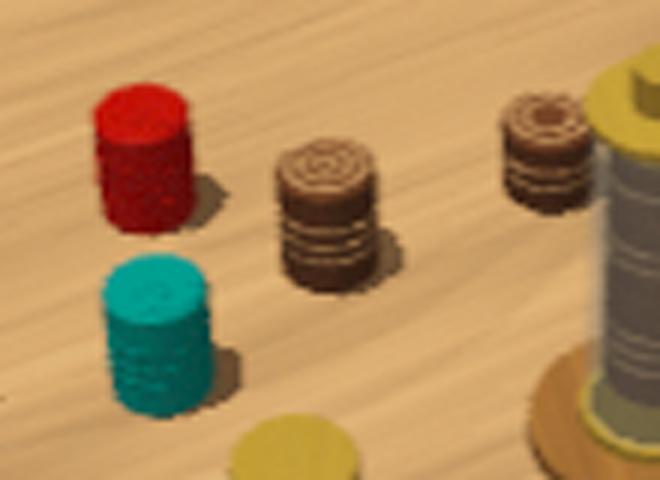

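The crop confirms it: dark wood with three bands at crop (326,215). The red (140,160) and turquoise (160,335) ones are decoys. Next I locate the gift box so the path clears its lid.

```bash
python3 - <<'E'
from h import *
s=optics.get_image("scene"); g=optics.get_image("top")
for n,u,v,z in [("bl",277,193,0),("bc",347,212,0),("br",398,160,0),("lidtopL",261,95,320),("lidtopR",324,56,320)]: print(n,loc(s,u,v,z).round())
crop(g,"box",0,300,120,420,2)
E
```

```text
bl [339. 311.   0.]
bc [519. 427.   0.]
br [383. 749.   0.]
lidtopL [348. 253. 320.]
lidtopR [200. 559. 320.]
```

View pics/box.png

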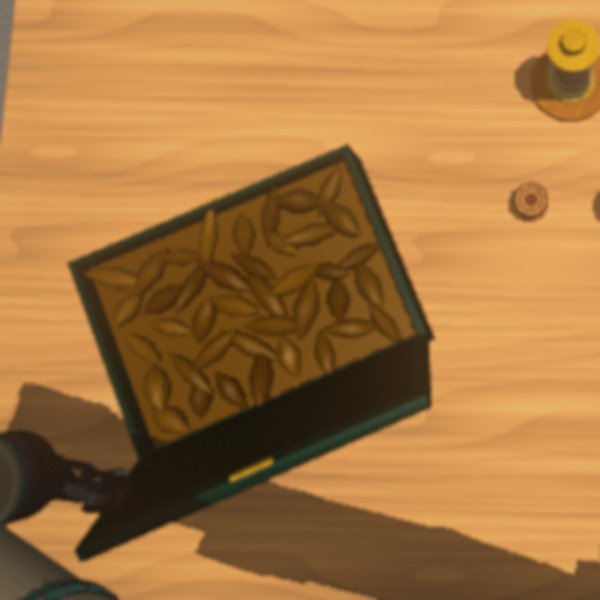

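The box lid's top edge runs from about (348,253) to (200,559) at z≈320, right beside the gripper. I'll raise it first, then cross.

```bash
python3 -m jog '{"claw":[1,1,1,1,1,1],"xyz":[[0,0,-0.4],[0,0,-0.4],[0,0,-0.4],[0,0,-0.4],[0,0,-0.2],[0,0,0]],"twist":[[0,0,0],[0,0,0],[0,0,0],[0,0,0],[0,0,0],[0,0,0]]}'; python3 - <<'E'
from h import *
print(go([494,86,300])); print(go([560,330,410]))
E
```

```text
clock: 1.85
eef_pos: [205.2, 617.5, 413.0]
tool_rot: [3.138, -0.0, 2.821]
force: [-0.2, -0.4, -0.7]
width: 85.6
gripper_force: 0.0
('xyz', array([-4.417, -4.137,  1.114]), 'xyz after twist', array([-2.888, -5.315,  1.13 ]), 'twist', array([ 0.0012,  0.0002, -0.1022]))
('xyz', array([-4.274, -1.609,  0.024]), 'xyz after twist', array([-3.548, -2.875,  0.03 ]), 'twist', array([ 0.0012,  0.0002, -0.1022]))
```

```bash
python3 -m jog '{"claw":[1,1,1,1,1,1,1,1,1,1,1,1],"xyz":[[-0.25,-0.2,0],[-0.4,-0.38,0],[-0.4,-0.38,0],[-0.4,-0.38,0],[-0.4,-0.38,0],[-0.4,-0.38,0],[-0.4,-0.38,0],[-0.4,-0.38,0],[-0.4,-0.38,0],[-0.4,-0.38,0],[-0.4,-0.38,0],[-0.2,-0.14,0]],"twist":[[0,0,0],[0,0,0],[0,0,0],[0,0,0],[0,0,0],[0,0,0],[0,0,0],[0,0,0],[0,0,0],[0,0,0],[0,0,0],[0,0,0]]}'; python3 - <<'E'
from h import *
print(go([494,86,200]))
E
```

```text
clock: 3.35
eef_pos: [496.9, 79.7, 410.0]
tool_rot: [-3.139, -0.001, 2.816]
force: [-0.2, 1.0, 0.1]
width: 85.7
gripper_force: 0.0
('xyz', array([0.045, 0.055, 2.1  ]), 'xyz after twist', array([0.029, 0.063, 2.1  ]), 'twist', array([-0.0007, -0.0005, -0.1038]))
```

```bash
python3 -m jog '{"claw":[1,1,1,1,1,1,1,1],"xyz":[[0,0,0],[0,0,0],[0.03,0.06,0.5],[0,0,0.5],[0,0,0.5],[0,0,0.4],[0,0,0.2],[0,0,0]],"twist":[[0,0,-0.051],[0,0,-0.051],[0,0,0],[0,0,0],[0,0,0],[0,0,0],[0,0,0],[0,0,0]]}'; python3 - <<'E'
from h import *
g=optics.get_image("wrist"); crop(g,"w1",0,560,0,420,1)
print(g["fovy"],g["cx"],g["cy"],px(g,np.array([493.8,86.2,54])),px(g,np.array([494,86,0])),optics.boxes_of("wrist","plug_long"))
print(go([494,86,100]), np.round(np.array(g["view"]),3).tolist())
E
```

```text
clock: 4.35
eef_pos: [491.5, 89.1, 199.0]
tool_rot: [-3.14, -0.006, 3.141]
force: [0.5, 0.5, 0.5]
width: 85.4
gripper_force: 0.0
70.98856108838669 280.5313632385378 211.18481575895245 [278.52896595 200.53800957] [278.70390918 188.08884249] [{'rect': [256.9, 170.6, 40.6, 49.2], 'score': 0.89}, {'rect': [206.3, 103.3, 47.1, 44.5], 'score': 0.89}]
('xyz', array([-0.005, -0.035,  1.013]), 'xyz after twist', array([-0.005, -0.035,  1.013]), 'twist', array([-0.0001, -0.0002, -0.0002])) [[0.0, 1.0, -0.001, -88.203], [-0.949, -0.0, -0.314, 496.697], [-0.314, 0.001, 0.949, -197.76], [0.0, 0.0, 0.0, 1.0]]
```

View pics/w1.png

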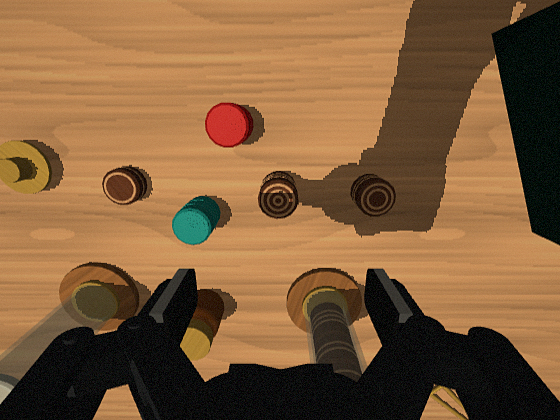

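The wrist view agrees: the long plug's top is at (278,202), predicted (278.5,200.5). The medium's top is at (377,197), the decoys at (228,125) and (194,225). Now grasp the long one.

```bash
sed -i 's/    s=readout.read_state(); M=/    s=avg(); M=/' h.py; cat >>h.py <<'E'
def avg(n=5):
    P=[];Q=[]
    for i in range(n):
        s=readout.read_state(); P.append(s["eef_pos"]); Q.append(R.from_euler("xyz",s["tool_rot"]))
        if i<n-1: optics.get_image("wrist")
    s["eef_pos"]=np.mean(P,0); s["tool_rot"]=R.concatenate(Q).mean().as_euler("xyz"); print("pos",s["eef_pos"].round(1),"std",np.std(P,0).round(1)); return s
E
python3 - <<'E'
from h import *
print(go([495,86,24]))
E
```

```text
pos [494.1  89.7 201.9] std [0.3 0.1 0.4]
('xyz', array([-0.007, -0.037,  1.779]), 'xyz after twist', array([-0.009, -0.037,  1.779]), 'twist', array([ 0.0001,  0.0004, -0.0001]))
```

```bash
python3 -m jog '{"claw":[1,1,1,1,1,1,0,0,0,0,0,0],"xyz":[[-0.01,-0.037,0.4],[0,0,0.5],[0,0,0.5],[0,0,0.28],[0,0,0.1],[0,0,0],[0,0,0],[0,0,0],[0,0,0],[0,0,0],[0,0,0],[0,0,0]],"twist":[[0,0,0],[0,0,0],[0,0,0],[0,0,0],[0,0,0],[0,0,0],[0,0,0],[0,0,0],[0,0,0],[0,0,0],[0,0,0],[0,0,0]]}'; python3 - <<'E'
from h import *
avg(2)
print(readout.read_state()["width"],readout.read_state()["gripper_force"])
E
```

```text
clock: 6.15
eef_pos: [495.4, 86.1, 24.6]
tool_rot: [3.141, 0.002, 3.141]
force: [0.0, -0.6, 7.9]
width: 40.5
gripper_force: 60.0
pos [495.4  86.1  24.6] std [0. 0. 0.]
40.16036401692355 59.95982301654294
```

```bash
python3 -m jog '{"claw":[0,0,0,0,0,0,0,0,0,0,0,0],"xyz":[[0,0,-0.3],[0,0,-0.5],[0,0,-0.5],[0,0,-0.5],[0,0,-0.5],[-0.1,-0.2,-0.5],[-0.3,-0.5,0],[-0.3,-0.5,0],[-0.3,-0.5,0],[-0.3,-0.5,0],[-0.15,-0.17,0],[0,0,0]],"twist":[[0,0,0],[0,0,0],[0,0,0],[0,0,0],[0,0,0],[0,0,0],[0,0,0],[0,0,0],[0,0,0],[0,0,0],[0,0,0],[0,0,0]]}'; python3 - <<'E'
from h import *
print(go([640,-151,306])); g=optics.get_image("wrist"); crop(g,"w2",0,560,0,420,1)
print(px(g,np.array([640,-151,160])))
E
```

```text
clock: 7.7
eef_pos: [639.5, -153.1, 302.7]
tool_rot: [-3.141, -0.001, 3.138]
force: [0.1, 1.2, -0.7]
width: 40.7
gripper_force: 60.9
pos [ 639.1 -150.6  303.1] std [0.2 1.4 0.3]
('xyz', array([-0.009, -0.004, -0.029]), 'xyz after twist', array([-0.009, -0.004, -0.029]), 'twist', array([ 0.0003, -0.0003, -0.0001]))
[279.29453086 198.96930338]
```

View pics/w2.png

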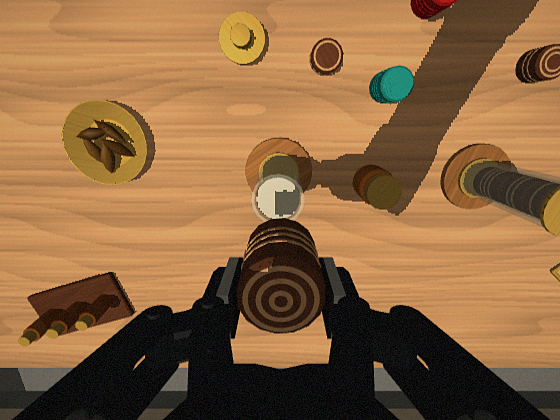

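```bash
python3 - <<'E'
from h import *
print(s:=avg(2)["eef_pos"]); g=optics.get_image("wrist"); crop(g,"w3",225,335,170,340,3.5)
for d in (0,): print("plug top px",px(g,s+[0,0,29.4]),px(g,s+[0,0,-24.6]),"mouth",px(g,np.array([640,-151,160])),px(g,np.array([642,-149,160])))
E
```

```text
pos [ 639.2 -149.4  303.6] std [0.  0.1 0. ]
[ 639.24266715 -149.43670943  303.62037925]
plug top px [282.49896784 302.18428382] [281.85914344 249.95564835] mouth [279.68231826 198.63423335] [281.64286732 200.52379732]
```

View pics/w3.png

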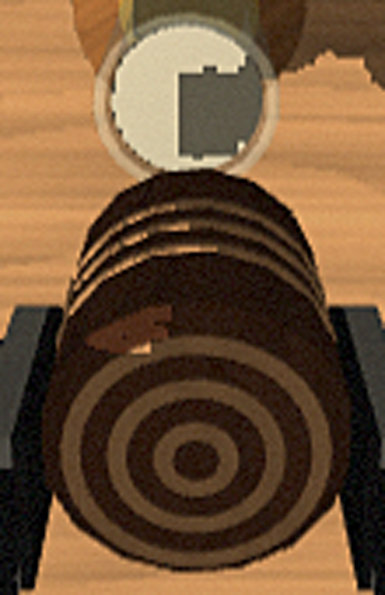

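The mouth rim is centred at wrist (277.6,198) and the plug's top at (280.9,301.4). With a common small camera bias this puts the mouth at about (640.2,-151.4), and the plug sits true in the hand. Descend to just above the rim.

```bash
python3 -m jog '{"claw":[0,0,0,0,0,0,0],"xyz":[[-0.01,-0.02,0.3],[0,0,0.4],[0,0,0.3],[0,0,0.12],[0,0,0],[0,0,0],[0,0,0]],"twist":[[0,0,0],[0,0,0],[0,0,0],[0,0,0],[0,0,0],[0,0,0],[0,0,0]]}'; python3 - <<'E'
from h import *
print(go([640.2,-151.4,170]))
E
```

```text
clock: 8.93
eef_pos: [641.4, -153.3, 192.7]
tool_rot: [-3.141, 0.002, 3.141]
force: [0.7, 0.0, -0.7]
width: 40.3
gripper_force: 60.9
pos [ 641.1 -153.2  192.2] std [0.2 0.1 0.3]
('xyz', array([0.009, 0.018, 0.222]), 'xyz after twist', array([0.009, 0.018, 0.222]), 'twist', array([-0.0001,  0.0005, -0.0001]))
```

```bash
python3 -m jog '{"claw":[0,0,0,0],"xyz":[[0,0,0],[0,0,0],[0,0,0],[0,0,0]],"twist":[[0,0,0],[0,0,0],[0,0,0],[0,0,0]]}'; python3 - <<'E'
from h import *
print(go([640.2,-151.4,170])); g=optics.get_image("wrist"); crop(g,"w4",225,335,170,340,3.5)
s=readout.read_state()["eef_pos"]
print("plug top px",px(g,s+[0,0,29.4]),"mouth",px(g,np.array([640.2,-151.4,160])))
s=optics.get_image("scene"); cv2.imwrite("pics/s4.png",cv2.resize(s["color"][200:350,110:220,::-1],None,fx=4,fy=4,interpolation=2))
E
```

```text
clock: 9.62
eef_pos: [640.6, -153.1, 191.3]
tool_rot: [3.142, -0.0, 3.141]
force: [-0.6, -0.1, -0.1]
width: 40.6
gripper_force: 60.9
pos [ 640.6 -153.1  191.3] std [0. 0. 0.]
('xyz', array([0.004, 0.017, 0.213]), 'xyz after twist', array([0.004, 0.017, 0.213]), 'twist', array([ 0.    , -0.    , -0.0001]))
plug top px [282.27434397 302.35906847] mouth [284.2566049  244.99620601]
```

View pics/s4.png

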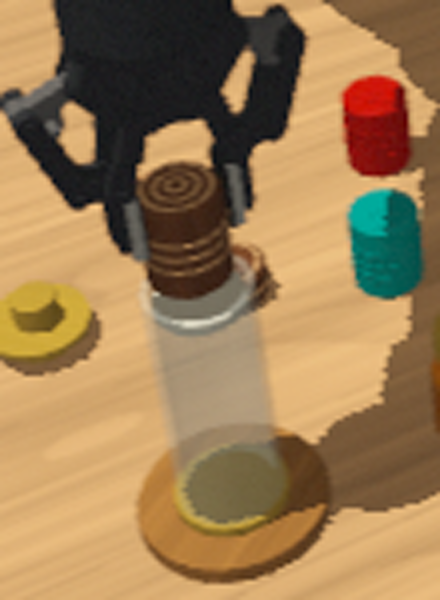

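Plug hangs just above the mouth, slightly toward -y as measured. I correct and lower it.

```bash
python3 -m jog '{"claw":[0,0,0,0,0,0,0,0,0],"xyz":[[0.004,0.017,0],[0,0,0],[0,0,0.05],[0,0,0.05],[0,0,0.05],[0,0,0.05],[0,0,0],[0,0,0],[0,0,0]],"twist":[[0,0,0],[0,0,0],[0,0,0],[0,0,0],[0,0,0],[0,0,0],[0,0,0],[0,0,0],[0,0,0]]}'
```

```text
clock: 11.05
eef_pos: [641.2, -151.7, 171.6]
tool_rot: [-3.141, 0.002, 3.141]
force: [5.0, -0.7, 1.8]
width: 40.7
gripper_force: 61.1
```

```bash
python3 -m jog '{"claw":[0,0,0,0,0,0],"xyz":[[-0.006,0,0],[0,0,0.04],[0,0,0.04],[0,0,0.04],[0,0,0],[0,0,0]],"twist":[[0,0,0],[0,0,0],[0,0,0],[0,0,0],[0,0,0],[0,0,0]]}'
```

```text
clock: 11.8
eef_pos: [641.5, -151.6, 159.7]
tool_rot: [-3.141, 0.002, 3.141]
force: [5.0, -1.2, 4.1]
width: 40.5
gripper_force: 61.4
```

```bash
python3 -m jog '{"claw":[1,1,1,1,0.5,0,0,0,0,0,0,0],"xyz":[[0,0,0],[0,0,0],[0,0,-0.3],[0,0,-0.4],[0,0,0],[0,0,0],[0,0,0],[0,0,0],[0,0,0],[0,0,0.15],[0,0,0],[0,0,0]],"twist":[[0,0,0],[0,0,0],[0,0,0],[0,0,0],[0,0,0],[0,0,0],[0,0,0],[0,0,0],[0,0,0],[0,0,0],[0,0,0],[0,0,0]]}'
```

```text
clock: 13.3
eef_pos: [640.7, -151.4, 213.9]
tool_rot: [3.141, -0.001, 3.141]
force: [-0.0, -0.1, -0.0]
width: 0.0
gripper_force: 0.0
```

```bash
python3 - <<'E'
from h import *
print(go([641,-151.5,195])); 
s=optics.get_image("scene"); cv2.imwrite("pics/s5.png",cv2.resize(s["color"][200:350,110:220,::-1],None,fx=4,fy=4,interpolation=2))
E
```

```text
pos [ 640.9 -151.5  214.3] std [0.1 0.  0.2]
('xyz', array([-0.001, -0.   ,  0.193]), 'xyz after twist', array([-0.001, -0.   ,  0.193]), 'twist', array([-0.    ,  0.    , -0.0001]))
```

View pics/s5.png

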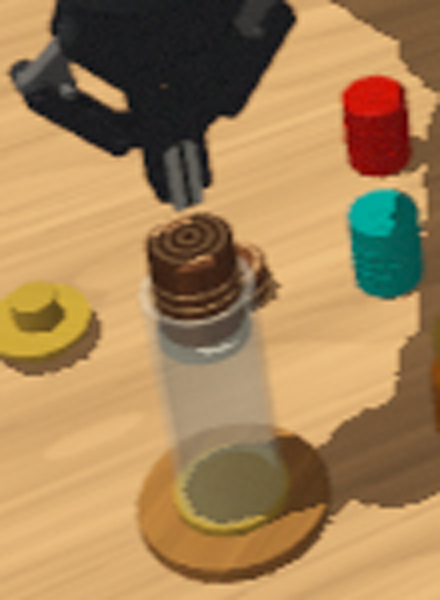

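The long plug stands in the mouth, at crop (195,265), with the shut fingers above it. Push it down.

```bash
python3 -m jog '{"claw":[0,0,0,0,0,0,0,0,0,0],"xyz":[[0,0,0.15],[0,0,0.06],[0,0,0.06],[0,0,0.08],[0,0,0.08],[0,0,0.08],[0,0,0.08],[0,0,0.08],[0,0,0],[0,0,0]],"twist":[[0,0,0],[0,0,0],[0,0,0],[0,0,0],[0,0,0],[0,0,0],[0,0,0],[0,0,0],[0,0,0],[0,0,0]]}'; python3 - <<'E'
from h import *
print(go([496,192,230]))
E
```

```text
clock: 14.8
eef_pos: [641.0, -151.5, 147.0]
tool_rot: [-3.141, 0.0, 3.141]
force: [-0.1, 0.3, 0.8]
width: -0.1
gripper_force: 0.0
pos [ 641.  -151.5  147.3] std [0.  0.  0.2]
('xyz', array([ 1.451,  3.434, -0.829]), 'xyz after twist', array([ 1.45 ,  3.435, -0.827]), 'twist', array([-0.0001,  0.0001, -0.0001]))
```

```bash
python3 -m jog '{"claw":[0,0,1,1,1,1,1,1,1,1,1,1],"xyz":[[0,0,-0.4],[0,0,-0.5],[0.1,0.25,-0.1],[0.2,0.45,0],[0.2,0.5,0],[0.2,0.5,0],[0.2,0.5,0],[0.2,0.5,0.1],[0.2,0.45,0.2],[0.15,0.28,0.2],[0,0,0.1],[0,0,0]],"twist":[[0,0,0],[0,0,0],[0,0,0],[0,0,0],[0,0,0],[0,0,0],[0,0,0],[0,0,0],[0,0,0],[0,0,0],[0,0,0],[0,0,0]]}'; python3 - <<'E'
from h import *
print(go([496,192,12])); g=optics.get_image("wrist"); print(optics.boxes_of("wrist","plug_medium"),px(g,np.array([496.2,192.1,38])))
crop(g,"w5",215,345,140,260,5)
t=optics.get_image("top"); cv2.imwrite("pics/t5.png",cv2.resize(t["color"][120:200,360:460,::-1],None,fx=6,fy=6,interpolation=2))
E
```

```text
clock: 16.5
eef_pos: [496.1, 190.8, 187.0]
tool_rot: [-3.141, -0.0, 3.141]
force: [1.1, -0.1, 0.6]
width: 85.5
gripper_force: 0.0
pos [496.8 190.5 187.7] std [0.4 0.2 0.4]
('xyz', array([0.01 , 0.016, 1.757]), 'xyz after twist', array([0.008, 0.015, 1.757]), 'twist', array([-0.0001,  0.0003, -0.0007]))
[{'rect': [263.0, 168.6, 36.1, 41.0], 'score': 0.63}] [282.66549325 195.25806579]
```

View pics/w5.png

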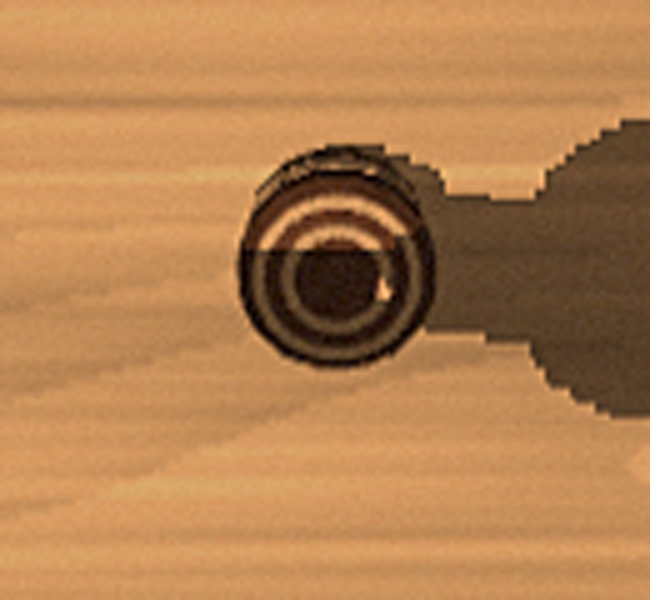

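Two rings: the medium plug, centred at wrist (282,194). Grasp it.

```bash
python3 -m jog '{"claw":[1,1,1,1,1,1,0,0,0,0,0,0],"xyz":[[0.01,0.023,0.4],[0,0,0.5],[0,0,0.5],[0,0,0.25],[0,0,0.1],[0,0,0],[0,0,0],[0,0,0],[0,0,0],[0,0,0],[0,0,0],[0,0,0]],"twist":[[0,0,0],[0,0,0],[0,0,0],[0,0,0],[0,0,0],[0,0,0],[0,0,0],[0,0,0],[0,0,0],[0,0,0],[0,0,0],[0,0,0]]}'; python3 -m jog '{"claw":[0,0,0,0,0,0,0,0,0,0,0],"xyz":[[0,0,-0.3],[0,0,-0.5],[0,0,-0.5],[0,0,-0.5],[-0.1,-0.25,-0.3],[-0.22,-0.5,-0.2],[-0.22,-0.55,0],[-0.22,-0.55,0],[-0.22,-0.55,0],[-0.22,-0.5,0],[-0.14,-0.35,0]],"twist":[[0,0,0],[0,0,0],[0,0,0],[0,0,0],[0,0,0],[0,0,0],[0,0,0],[0,0,0],[0,0,0],[0,0,0],[0,0,0]]}'; python3 -m jog '{"claw":[0,0,0],"xyz":[[-0.11,-0.19,0],[0,0,0],[0,0,0]],"twist":[[0,0,0],[0,0,0],[0,0,0]]}'; python3 - <<'E'
from h import *
print(go([641,-151.5,176]))
g=optics.get_image("wrist"); crop(g,"w6",225,335,170,340,3.5)
s=readout.read_state()["eef_pos"]
print("plug top px",px(g,s+[0,0,26]),"mouth",px(g,np.array([641,-151.5,160])))
E
```

```text
clock: 18.35
eef_pos: [495.5, 194.2, 13.6]
tool_rot: [3.141, 0.002, 3.141]
force: [-1.1, -0.3, 6.6]
width: 40.1
gripper_force: 60.4
clock: 19.73
eef_pos: [629.1, -134.3, 242.7]
tool_rot: [-3.141, 0.001, 3.139]
force: [-0.4, 0.6, -0.6]
width: 39.9
gripper_force: 60.7
clock: 20.1
eef_pos: [639.3, -148.5, 242.2]
tool_rot: [3.14, -0.001, -3.141]
force: [-0.6, 0.4, 0.5]
width: 40.1
gripper_force: 60.6
pos [ 639.5 -148.4  242.4] std [0.1 0.2 0.1]
('xyz', array([-0.015, -0.032,  0.664]), 'xyz after twist', array([-0.015, -0.031,  0.664]), 'twist', array([ 0.0004, -0.0001,  0.0004]))
plug top px [281.60374959 297.94168341] mouth [277.86049031 220.1766146 ]
```

View pics/w6.png

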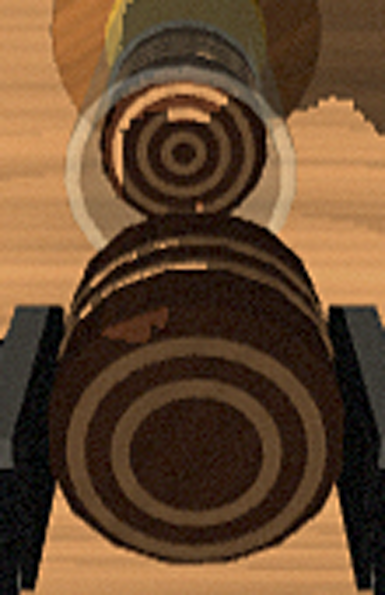

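The long plug is seated inside the bore, at crop (183,150). The medium plug is held square. Lower it in.

```bash
python3 -m jog '{"claw":[0,0,0,0,0,0,0],"xyz":[[-0.015,-0.031,0.2],[0,0,0.3],[0,0,0.1],[0,0,0],[0,0,0],[0,0,0],[0,0,0]],"twist":[[0,0,0],[0,0,0],[0,0,0],[0,0,0],[0,0,0],[0,0,0],[0,0,0]]}'; python3 - <<'E'
from h import *
print(go([641,-151.6,158]))
E
```

```text
clock: 21.22
eef_pos: [641.6, -153.3, 183.0]
tool_rot: [-3.141, 0.001, 3.141]
force: [-0.2, -0.8, -1.5]
width: 40.3
gripper_force: 60.6
pos [ 641.5 -153.2  182.7] std [0.1 0.  0.2]
('xyz', array([0.005, 0.016, 0.247]), 'xyz after twist', array([0.005, 0.016, 0.247]), 'twist', array([-0.    ,  0.0002, -0.0001]))
```

```bash
python3 -m jog '{"claw":[0,0,0,0,0,0,0,0,0],"xyz":[[0.005,0.016,0],[0,0,0],[0,0,0.05],[0,0,0.05],[0,0,0.05],[0,0,0.05],[0,0,0.05],[0,0,0],[0,0,0]],"twist":[[0,0,0],[0,0,0],[0,0,0],[0,0,0],[0,0,0],[0,0,0],[0,0,0],[0,0,0],[0,0,0]]}'
```

```text
clock: 22.55
eef_pos: [640.7, -151.6, 158.7]
tool_rot: [3.141, 0.0, 3.141]
force: [-3.1, 1.2, 7.9]
width: 40.4
gripper_force: 65.8
```

```bash
python3 -m jog '{"claw":[1,1,1,1,0.5,0,0,0,0,0,0,0],"xyz":[[0,0,0],[0,0,0],[0,0,-0.3],[0,0,-0.4],[0,0,0],[0,0,0],[0,0,0],[0,0,0],[0,0,0],[0,0,0.2],[0,0,0],[0,0,0]],"twist":[[0,0,0],[0,0,0],[0,0,0],[0,0,0],[0,0,0],[0,0,0],[0,0,0],[0,0,0],[0,0,0],[0,0,0],[0,0,0],[0,0,0]]}'; python3 -m jog '{"claw":[0,0,0,0,0,0,0,0,0],"xyz":[[0,0,0.15],[0,0,0.06],[0,0,0.06],[0,0,0.08],[0,0,0.08],[0,0,0.08],[0,0,0.08],[0,0,0.03],[0,0,0]],"twist":[[0,0,0],[0,0,0],[0,0,0],[0,0,0],[0,0,0],[0,0,0],[0,0,0],[0,0,0],[0,0,0]]}'; python3 - <<'E'
from h import *
print(go([487.6,-88.9,230]))
E
```

```text
clock: 24.05
eef_pos: [641.0, -151.8, 207.6]
tool_rot: [-3.141, 0.0, 3.141]
force: [0.7, 0.2, -0.0]
width: 0.1
gripper_force: 0.0
clock: 25.18
eef_pos: [640.6, -151.6, 144.7]
tool_rot: [3.142, -0.001, 3.141]
force: [-0.2, -0.1, 0.2]
width: -0.1
gripper_force: 0.0
pos [ 640.7 -151.6  145. ] std [0.1 0.  0.2]
('xyz', array([ 1.532,  0.627, -0.85 ]), 'xyz after twist', array([ 1.531,  0.627, -0.85 ]), 'twist', array([-0.    , -0.0001, -0.0001]))
```

```bash
python3 -m jog '{"claw":[0,0,1,1,1,1,1,1,1,1],"xyz":[[0,0,-0.4],[0,0,-0.5],[0.2,0.1,-0.1],[0.4,0.15,0],[0.4,0.15,0],[0.35,0.15,0.2],[0.18,0.077,0.3],[0,0,0.2],[0,0,0],[0,0,0]],"twist":[[0,0,0],[0,0,0],[0,0,0],[0,0,0],[0,0,0],[0,0,0],[0,0,0],[0,0,0],[0,0,0],[0,0,0]]}'; python3 - <<'E'
from h import *
print(go([487.6,-88.9,3])); g=optics.get_image("wrist"); c=g["color"]
print(optics.boxes_of("wrist","plug_short"),px(g,np.array([487.6,-88.9,24])))
gr=cv2.medianBlur(cv2.cvtColor(c,cv2.COLOR_RGB2GRAY),3)
big=cv2.resize(gr[150:250,230:330],None,fx=5,fy=5,interpolation=cv2.INTER_CUBIC)
h=cv2.HoughCircles(big,cv2.HOUGH_GRADIENT,1.5,20,param1=120,param2=40,minRadius=40,maxRadius=130)
if h is not None: print([((a+.5)/5-.5+230,(b+.5)/5-.5+150,r/5) for a,b,r in h[0][:6]])
crop(g,"w7",215,345,140,260,5)
E
```

```text
clock: 26.62
eef_pos: [488.7, -89.2, 176.0]
tool_rot: [-3.141, 0.001, 3.141]
force: [-0.8, -0.8, -0.5]
width: 85.2
gripper_force: 0.0
pos [488.7 -89.1 176.1] std [0.1 0.1 0.1]
('xyz', array([0.014, 0.003, 1.731]), 'xyz after twist', array([0.011, 0.002, 1.731]), 'twist', array([-0.0001,  0.0005, -0.0002]))
[{'rect': [259.0, 174.0, 40.3, 39.6], 'score': 0.86}] [281.35385688 194.75977365]
[(np.float32(279.85), np.float32(194.45), np.float32(16.67)), (np.float32(283.15), np.float32(191.15), np.float32(21.02)), (np.float32(278.35), np.float32(198.95), np.float32(18.35)), (np.float32(276.55), np.float32(191.45), np.float32(16.130001)), (np.float32(274.75), np.float32(195.35), np.float32(14.24)), (np.float32(283.75), np.float32(195.35), np.float32(20.48))]
```

View pics/w7.png

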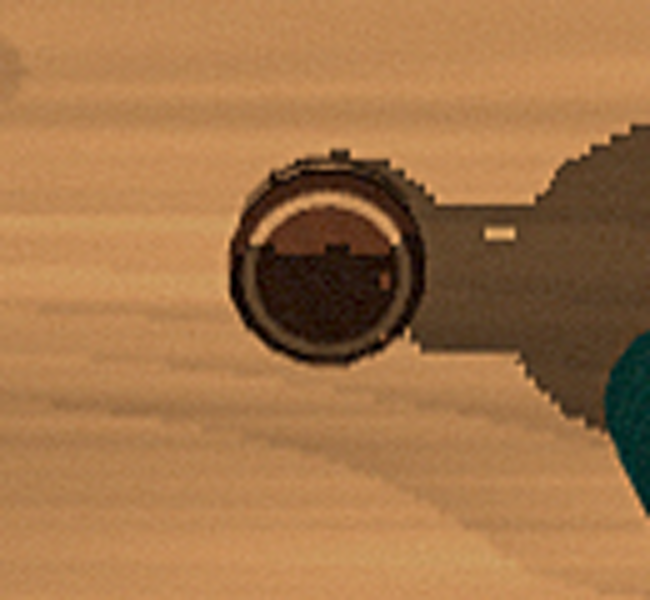

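Short plug (one ring) at wrist (280.2,194), as predicted. Grasp and carry.

```bash
python3 -m jog '{"claw":[1,1,1,1,1,1,0,0,0,0,0,0],"xyz":[[0.011,0.003,0.4],[0,0,0.5],[0,0,0.5],[0,0,0.25],[0,0,0.08],[0,0,0],[0,0,0],[0,0,0],[0,0,0],[0,0,0],[0,0,0],[0,0,0]],"twist":[[0,0,0],[0,0,0],[0,0,0],[0,0,0],[0,0,0],[0,0,0],[0,0,0],[0,0,0],[0,0,0],[0,0,0],[0,0,0],[0,0,0]]}'; python3 -m jog '{"claw":[0,0,0,0,0,0,0,0,0,0,0,0],"xyz":[[0,0,-0.3],[0,0,-0.5],[0,0,-0.5],[0,0,-0.5],[-0.2,-0.1,-0.2],[-0.4,-0.15,0],[-0.4,-0.15,0],[-0.35,-0.15,0],[-0.18,-0.08,0],[0,0,0],[0,0,0],[0,0,0]],"twist":[[0,0,0],[0,0,0],[0,0,0],[0,0,0],[0,0,0],[0,0,0],[0,0,0],[0,0,0],[0,0,0],[0,0,0],[0,0,0],[0,0,0]]}'; python3 - <<'E'
from h import *
print(go([641,-151.6,176]))
E
```

```text
clock: 28.42
eef_pos: [487.4, -88.6, 3.5]
tool_rot: [-3.142, 0.002, 3.141]
force: [-0.9, -0.0, 7.1]
width: 39.5
gripper_force: 60.0
clock: 29.92
eef_pos: [638.8, -151.0, 202.5]
tool_rot: [3.141, -0.001, 3.142]
force: [0.5, -0.2, 0.7]
width: 40.2
gripper_force: 60.9
pos [ 639.2 -151.1  202.6] std [0.2 0.1 0. ]
('xyz', array([-0.018, -0.005,  0.266]), 'xyz after twist', array([-0.018, -0.005,  0.266]), 'twist', array([ 0.0001, -0.0001, -0.    ]))
```

```bash
python3 -m jog '{"claw":[0,0,0,0,0,0,0],"xyz":[[-0.018,-0.005,0.1],[0,0,0.2],[0,0,0],[0,0,0],[0,0,0],[0,0,0],[0,0,0]],"twist":[[0,0,0],[0,0,0],[0,0,0],[0,0,0],[0,0,0],[0,0,0],[0,0,0]]}'; python3 - <<'E'
from h import *
print(go([641,-151.6,156]))
E
```

```text
clock: 31.0
eef_pos: [641.7, -152.1, 172.6]
tool_rot: [-3.142, 0.001, 3.141]
force: [0.5, 0.7, -0.5]
width: 39.8
gripper_force: 60.9
pos [ 641.6 -152.1  172.5] std [0.1 0.  0.1]
('xyz', array([0.006, 0.005, 0.165]), 'xyz after twist', array([0.006, 0.005, 0.165]), 'twist', array([-0.    ,  0.0001, -0.0001]))
```

```bash
python3 -m jog '{"claw":[0,0,0,0,0,0,0,0],"xyz":[[0.006,0.005,0],[0,0,0],[0,0,0.04],[0,0,0.04],[0,0,0.04],[0,0,0.03],[0,0,0],[0,0,0]],"twist":[[0,0,0],[0,0,0],[0,0,0],[0,0,0],[0,0,0],[0,0,0],[0,0,0],[0,0,0]]}'
```

```text
clock: 32.2
eef_pos: [640.7, -151.6, 158.8]
tool_rot: [3.141, 0.0, 3.141]
force: [-3.9, 0.5, 10.2]
width: 39.4
gripper_force: 66.3
```

```bash
python3 -m jog '{"claw":[0,0,0,1,1,1,1,1],"xyz":[[0.008,0,0],[0,0,0.02],[0,0,0],[0,0,0],[0,0,0],[0,0,-0.3],[0,0,-0.4],[0,0,0]],"twist":[[0,0,0],[0,0,0],[0,0,0],[0,0,0],[0,0,0],[0,0,0],[0,0,0],[0,0,0]]}'; python3 - <<'E'
from h import *
print(go([640.7,-151.6,185]))
s=optics.get_image("scene"); a=cv2.resize(s["color"][235:305,130:200,::-1],None,fx=6,fy=6,interpolation=2)
g=optics.get_image("wrist"); b=cv2.resize(g["color"][180:285,228:333,::-1],(420,420),interpolation=2)
cv2.imwrite("pics/s8.png",np.hstack([a,b])[:,:800])
E
```

```text
clock: 33.2
eef_pos: [642.1, -152.6, 228.2]
tool_rot: [-3.14, 0.006, 3.141]
force: [0.6, 0.6, 0.8]
width: 85.1
gripper_force: 0.0
pos [ 640.3 -151.7  225.4] std [1.1 0.5 1.6]
('xyz', array([-0.004,  0.001,  0.404]), 'xyz after twist', array([-0.004,  0.001,  0.404]), 'twist', array([-0.    ,  0.0002, -0.0001]))
```

View pics/s8.png

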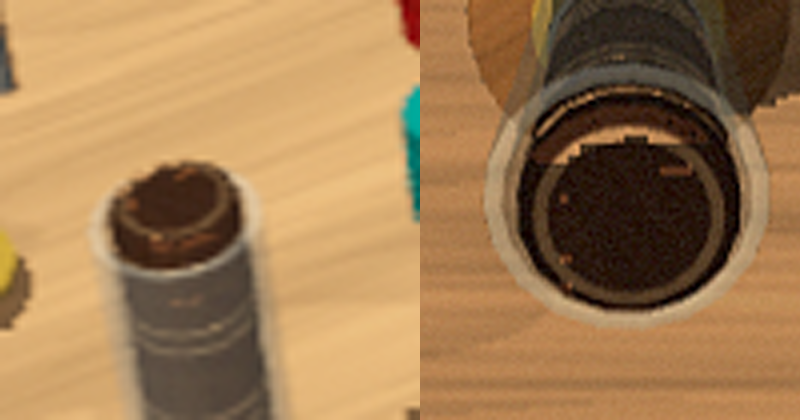

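The short plug is in the bore, its top standing about 10 mm proud. Push it to about 7 mm below the rim, then fetch the cap.

```bash
python3 -m jog '{"claw":[0,0,0,0,0,0,0,0,0,0,0,0],"xyz":[[-0.004,0,0],[0,0,0],[0,0,0],[0,0,0],[0,0,0],[0,0,0.3],[0,0,0.08],[0,0,0.08],[0,0,0.08],[0,0,0.08],[0,0,0.08],[0,0,0]],"twist":[[0,0,0],[0,0,0],[0,0,0],[0,0,0],[0,0,0],[0,0,0],[0,0,0],[0,0,0],[0,0,0],[0,0,0],[0,0,0],[0,0,0]]}'; python3 -m jog '{"claw":[0,0],"xyz":[[0,0,0.015],[0,0,0]],"twist":[[0,0,0],[0,0,0]]}';  python3 - <<'E'
from h import *
print(go([466.6,-198,230]))
E
```

```text
clock: 35.0
eef_pos: [640.3, -151.5, 154.7]
tool_rot: [3.141, -0.001, 3.141]
force: [-0.0, 0.3, -0.0]
width: 0.1
gripper_force: 0.0
clock: 35.25
eef_pos: [640.4, -151.6, 153.7]
tool_rot: [3.142, -0.0, 3.141]
force: [0.8, -0.3, 0.0]
width: 0.1
gripper_force: 0.0
pos [ 640.4 -151.6  153.7] std [0. 0. 0.]
('xyz', array([ 1.738, -0.465, -0.762]), 'xyz after twist', array([ 1.738, -0.464, -0.763]), 'twist', array([ 0.    , -0.    , -0.0001]))
```

```bash
python3 -m jog '{"claw":[0,0,1,1,1,1,1,1,1,1],"xyz":[[0,0,-0.4],[0,0,-0.5],[0.2,-0.05,0],[0.45,-0.12,0],[0.45,-0.12,0],[0.4,-0.12,0.2],[0.238,-0.054,0.3],[0,0,0.2],[0,0,0],[0,0,0]],"twist":[[0,0,0],[0,0,0],[0,0,0],[0,0,0],[0,0,0],[0,0,0],[0,0,0],[0,0,0],[0,0,0],[0,0,0]]}'; python3 - <<'E'
from h import *
print(go([466.6,-198,17])); g=optics.get_image("wrist")
print(optics.boxes_of("wrist","cap"),px(g,np.array([466.6,-198,35])),px(g,np.array([466.6,-198,17])))
crop(g,"w9",205,355,130,270,4)
E
```

```text
clock: 36.7
eef_pos: [467.5, -198.1, 174.5]
tool_rot: [-3.141, 0.001, 3.142]
force: [0.7, 0.1, 0.1]
width: 85.5
gripper_force: 0.0
pos [ 467.5 -198.1  174.6] std [0.1 0.1 0.1]
('xyz', array([0.012, 0.002, 1.575]), 'xyz after twist', array([9.000e-03, 1.000e-03, 1.576e+00]), 'twist', array([-0.0002,  0.0005,  0.    ]))
[{'rect': [252.0, 164.7, 56.3, 55.4], 'score': 0.85}] [281.28940456 198.2089109 ] [281.24893068 193.46939938]
```

View pics/w9.png

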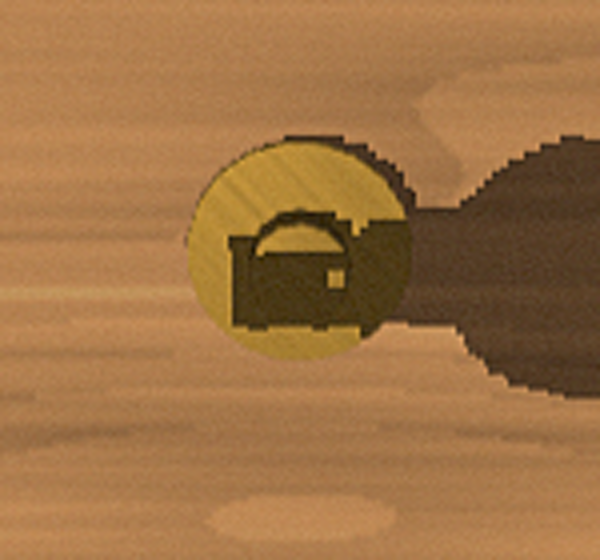

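The cap's flange is centred at wrist (279.6,192.1), which gives (466.0,-198). Grasp it by the knob and carry it.

```bash
python3 -m jog '{"claw":[1,1,1,1,1,1,0,0,0,0,0,0],"xyz":[[0.015,0.002,0.4],[0,0,0.5],[0,0,0.4],[0,0,0.2],[0,0,0.08],[0,0,0],[0,0,0],[0,0,0],[0,0,0],[0,0,0],[0,0,0],[0,0,0]],"twist":[[0,0,0],[0,0,0],[0,0,0],[0,0,0],[0,0,0],[0,0,0],[0,0,0],[0,0,0],[0,0,0],[0,0,0],[0,0,0],[0,0,0]]}'; python3 -m jog '{"claw":[0,0,0,0,0,0,0,0,0,0,0,0],"xyz":[[0,0,-0.3],[0,0,-0.5],[0,0,-0.5],[0,0,-0.5],[-0.2,0.05,-0.2],[-0.45,0.12,0],[-0.45,0.12,0],[-0.4,0.12,0],[-0.24,0.05,0],[0,0,0],[0,0,0],[0,0,0]],"twist":[[0,0,0],[0,0,0],[0,0,0],[0,0,0],[0,0,0],[0,0,0],[0,0,0],[0,0,0],[0,0,0],[0,0,0],[0,0,0],[0,0,0]]}'; python3 - <<'E'
from h import *
print(go([640.8,-151.6,180]))
E
```

```text
clock: 38.5
eef_pos: [465.9, -198.6, 17.2]
tool_rot: [-3.14, 0.002, 3.141]
force: [-0.8, -0.6, 10.8]
width: 23.9
gripper_force: 59.9
clock: 40.0
eef_pos: [637.9, -152.6, 216.0]
tool_rot: [-3.141, -0.001, 3.14]
force: [0.2, 0.1, -1.7]
width: 23.7
gripper_force: 59.7
pos [ 638.4 -152.3  216.1] std [0.3 0.2 0. ]
('xyz', array([-0.024,  0.008,  0.361]), 'xyz after twist', array([-0.024,  0.007,  0.361]), 'twist', array([ 0.    , -0.0001, -0.0005]))
```

```bash
python3 -m jog '{"claw":[0,0,0,0,0,0,0],"xyz":[[-0.024,0.007,0.1],[0,0,0.2],[0,0,0.04],[0,0,0],[0,0,0],[0,0,0],[0,0,0]],"twist":[[0,0,0],[0,0,0],[0,0,0],[0,0,0],[0,0,0],[0,0,0],[0,0,0]]}'; python3 - <<'E'
from h import *
print(go([640.8,-151.6,165]))
E
```

```text
clock: 41.08
eef_pos: [641.8, -151.2, 182.2]
tool_rot: [-3.141, 0.001, 3.141]
force: [-0.1, 0.9, -1.7]
width: 23.7
gripper_force: 59.7
pos [ 641.7 -151.1  182. ] std [0.1 0.  0.1]
('xyz', array([ 0.009, -0.005,  0.17 ]), 'xyz after twist', array([ 0.009, -0.005,  0.17 ]), 'twist', array([-0.    ,  0.0001, -0.0001]))
```

```bash
python3 -m jog '{"claw":[0,0,0,0,0,0,0,0],"xyz":[[0.009,-0.005,0],[0,0,0],[0,0,0.04],[0,0,0.04],[0,0,0.03],[0,0,0],[0,0,0],[0,0,0]],"twist":[[0,0,0],[0,0,0],[0,0,0],[0,0,0],[0,0,0],[0,0,0],[0,0,0],[0,0,0]]}'
```

```text
clock: 42.28
eef_pos: [640.7, -151.6, 170.9]
tool_rot: [-3.142, 0.0, 3.141]
force: [-0.7, -0.6, -1.0]
width: 24.0
gripper_force: 59.9
```

```bash
python3 -m jog '{"claw":[0,0,0,0,0],"xyz":[[0,0,0.03],[0,0,0.03],[0,0,0.02],[0,0,0],[0,0,0]],"twist":[[0,0,0],[0,0,0],[0,0,0],[0,0,0],[0,0,0]]}'
```

```text
clock: 42.9
eef_pos: [641.0, -151.7, 165.2]
tool_rot: [3.141, 0.002, 3.141]
force: [-4.3, 2.0, 13.7]
width: 23.9
gripper_force: 63.9
```

```bash
python3 -m jog '{"claw":[1,1,1,1,0.5,0,0,0,0,0,0,0],"xyz":[[0,0,0],[0,0,0],[0,0,-0.2],[0,0,-0.3],[0,0,0],[0,0,0],[0,0,0],[0,0,0],[0,0,0],[0,0,0.1],[0,0,0],[0,0,0]],"twist":[[0,0,0],[0,0,0],[0,0,0],[0,0,0],[0,0,0],[0,0,0],[0,0,0],[0,0,0],[0,0,0],[0,0,0],[0,0,0],[0,0,0]]}';  python3 -m jog '{"claw":[0,0,0,0,0,0,0],"xyz":[[0,0,0.08],[0,0,0.05],[0,0,0.05],[0,0,0.03],[0,0,0.03],[0,0,0],[0,0,0]],"twist":[[0,0,0],[0,0,0],[0,0,0],[0,0,0],[0,0,0],[0,0,0],[0,0,0]]}'
```

```text
clock: 44.4
eef_pos: [640.6, -151.6, 202.5]
tool_rot: [3.142, -0.0, 3.141]
force: [-0.9, -0.2, 0.0]
width: 0.0
gripper_force: 0.0
clock: 45.28
eef_pos: [640.5, -151.5, 183.0]
tool_rot: [3.141, 0.002, 3.141]
force: [-8.4, 3.3, 24.3]
width: 0.1
gripper_force: 12.0
```

The knob top holds at 183.0 mm against 24 N, so the cap is fully home. Retreat and check by numbers.

```bash
python3 -m jog '{"claw":[0,0,0,0,0,0,0],"xyz":[[0,0,-0.3],[0,0,-0.5],[0,0,-0.5],[0.4,0,-0.2],[0.5,0,0],[0,0,0],[0,0,0]],"twist":[[0,0,0],[0,0,0],[0,0,0],[0,0,0],[0,0,0],[0,0,0],[0,0,0]]}'; python3 - <<'E'
from h import *
for n in ("scene","top"):
    g=optics.get_image(n)
    for l in ["plug_long","plug_medium","plug_short","cap","jar"]: print(n,l,[(np.round(b["rect"]).tolist(),round(b["score"],2)) for b in optics.boxes_of(n,l)])
    for z in (183,165,160): print(z,px(g,np.array([640.6,-151.6,z])).round(1))
    hsv=cv2.cvtColor(g["color"],cv2.COLOR_RGB2HSV); m=cv2.inRange(hsv,(20,170,90),(32,255,255))
    _,_,st,c=cv2.connectedComponentsWithStats(m); print([(a.tolist(),b.round(1).tolist()) for a,b in zip(st,c) if 150<a[4]<5000])
E
```

```text
clock: 46.15
eef_pos: [551.5, -151.3, 329.2]
tool_rot: [3.141, 0.002, -3.142]
force: [0.9, 0.7, -0.4]
width: 0.0
gripper_force: 0.0
scene plug_long [([195.0, 222.0, 17.0, 22.0], 0.94), ([197.0, 247.0, 17.0, 31.0], 0.58)]
scene plug_medium []
scene plug_short []
scene cap [([146.0, 254.0, 27.0, 30.0], 0.96), ([215.0, 276.0, 25.0, 39.0], 0.39)]
scene jar [([216.0, 275.0, 24.0, 38.0], 0.65)]
183 [157.2 261.6]
165 [158.5 268.6]
160 [158.8 270.6]
[([177, 32, 38, 100, 786], [194.5, 111.2]), ([278, 212, 26, 20, 385], [290.6, 222.3]), ([144, 259, 31, 23, 541], [158.7, 270.2]), ([218, 274, 22, 20, 349], [228.6, 283.5]), ([389, 284, 75, 17, 313], [425.8, 293.5]), ([6, 335, 66, 51, 1799], [38.0, 360.0])]
top plug_long [([321.0, 246.0, 23.0, 17.0], 0.6), ([336.0, 198.0, 22.0, 22.0], 0.5)]
top plug_medium []
top plug_short []
top cap [([404.0, 133.0, 32.0, 26.0], 0.69)]
top jar [([343.0, 142.0, 20.0, 26.0], 0.59)]
183 [425.  145.2]
165 [422.7 147.6]
160 [422.1 148.2]
[([274, 130, 26, 26, 524], [286.3, 142.3]), ([410, 135, 26, 26, 471], [421.6, 146.7]), ([344, 143, 19, 19, 282], [353.1, 151.8])]
```

The cap's position in both cameras matches one seated on the rim, and the jar has not moved.

```bash
python3 -c "
from cell import order; print(order.finish_job())"
```

```text
the job is handed in; nothing more can be done
None
```

The long, medium and short plugs are stacked in that order in the tube, with the brass cap pressed fully home (knob top at 183 mm under 24 N); I handed the job in at about 46 s, and the filled tube and the jar were not touched.

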